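Fit the jig's end stop and hold out the steel-cored handle blank

TASK

Push the loose square wooden end stop fully home in the square socket of the gluing jig and let go of it. Then lift the two look-alike long square handle blanks from the rack in turn to feel which is heavier (it has a steel core hidden inside), lay the lighter one back in the nest it came from, and finish while still holding the heavier one level and still, right over the jig's open cradle and in line with it, about 10 cm above where it would lie, so that glue can be brushed on its underside. Leave everything else on the bench alone.

Things in the scene. Friction and masses are not known exactly. Their poses are not given: they have to be found in the camera images.
- stop_head (a point): Loose wooden end stop, standing upright on its foot: a 36 mm cube head (edges along this point's x and y) on a square 24 mm foot that is 24 mm long, the lowest 4 mm stepped in to 21 mm. This point is the centre of the head, 42 mm above the underside of the foot, z up. 60 g. The head is too wide for the socket and its underside is the shoulder.
- stop_foot (a point): Centre of the underside of the end stop's foot, 42 mm below the head's centre; axes as the head.
- socket (a point): Centre of the mouth of the jig's square socket, on the top face of a light 60 x 70 mm wooden block, 45 mm above the bench. The hole is 26.5 mm square with a 2 mm chamfer and 30 mm deep, its sides along this point's x and y (the jig's own axes); z up. Fully home, the stop's shoulder rests on the block's top, the foot 24 mm deep. The stop fits any of four ways round. The jig (dark base board 240 x 100 x 15 mm along its x) is fixed to the bench.
- cradle (a point): The jig's open cradle: two V supports 100 mm apart. This point is where the middle of a blank lying in the cradle would be (47 mm above the bench, 112 mm from the socket towards the jig's -x); x along the cradle, z up. The fitted stop's head reaches 81 mm above the bench, its centre 112 mm from this point along +x.
- blank_p_mid (a point): Long planed wooden handle blank, 36 x 36 mm square, 150 mm long, lying level in one nest of the rack. This point is its centre, 42 mm above the bench; x along its length, z up. Closed inside it is either a steel or a wooden core (it may shift by 1 mm), out of sight: either blank may be the heavier, 300 to 490 g against 95 to 170 g.
- blank_q_mid (a point): The other handle blank, the same in size and looks (36 x 36 x 150 mm, this point at its centre, x along its length, z up), lying in the rack's other nest, with the other core.
- rack_mid (a point): The blank rack, fixed to the bench: base board 150 x 200 mm, 10 mm thick, with two nests side by side at 60 mm either way along this point's y, each of two open-topped U notches 100 mm apart along x (16 mm thick, notch 44 mm wide, its floor 24 mm and its cheeks 36 mm above the bench), so there are 84 mm of free room for fingers along the middle of a blank. This point lies midway between the middles of the two nested blanks, 42 mm above the bench.
- glue_tin_mid (a point): Bystander, to be left alone: metal glue tin, 72 mm diameter, 85 mm tall; this point is its centre.
- mallet_grip (a point): Bystander, to be left alone: hammer with a wooden handle, 260 mm long, lying; this point is on its handle.
- glue_brush_grip (a point): Bystander, to be left alone: brush, lying; this point is on its handle.
- tape: Bystander, to be left alone: roll of paper tape, 84 mm diameter, 24 mm high, lying flat; origin at its underside's centre.
- offcut: Bystander, to be left alone: wooden offcut 60 x 35 x 22 mm; origin at its underside's centre.
- ferrule: Bystander, to be left alone: steel ferrule ring, 40 mm diameter, 22 mm high; origin at its underside's centre.
- strips: Bystander, to be left alone: three flat steel strips banded side by side, 340 x 40 x 8 mm; origin at the underside's centre, x along them.

How it is judged:
On the way, in this order (a step that is already met when the one before it is completed fails the run):
1. the end stop is fully home in the jig's socket and let go (horizontal distance between stop_foot and socket below 0.004 m and z of stop_foot in the frame of socket below -0.021 m and angle between stop_foot's own z axis and vertical below 0.08 rad and contact force between the fingers and stop below 0.1 N), for 0.2 s.
2. the lighter blank (with the wooden core) has been lifted clear of the rack in the gripper, so that both get felt (height (world z) of core_wood above 0.064 m and ((distance between core_wood and blank_p_mid below 0.02 m and contact force between the fingers and blank_p above 0.5 N and contact force between blank_p and rack below 0.05 N) or (distance between core_wood and blank_q_mid below 0.02 m and contact force between the fingers and blank_q above 0.5 N and contact force between blank_q and rack below 0.05 N))), for 0.2 s.
3. the lighter blank is back in its nest and the heavier one (with the steel core) is lifted clear of the rack in the gripper (distance of core_wood from where it was at the start of the episode below 0.02 m and height (world z) of core_steel above 0.064 m and ((distance between core_steel and blank_p_mid below 0.02 m and contact force between the fingers and blank_p above 0.5 N and contact force between blank_p and rack below 0.05 N) or (distance between core_steel and blank_q_mid below 0.02 m and contact force between the fingers and blank_q above 0.5 N and contact force between blank_q and rack below 0.05 N))), for 0.2 s.
At the end, for the whole second after the job is handed in: Stop home (3 mm in depth, 4 mm sideways), upright, released. Lighter blank at rest, level, released, within 20 mm of its start. Heavier blank held still and clear, its middle 60-140 mm above the cradle point and within 30 mm sideways, in line within 0.2 rad, level within 0.15 rad (horizontal distance between stop_foot and socket below 0.004 m and z of stop_foot in the frame of socket below -0.021 m and angle between stop_foot's own z axis and vertical below 0.08 rad and contact force between the arm and stop below 0.1 N and distance of core_wood from where it was at the start of the episode below 0.02 m and linear speed of each of core_wood, core_steel below 0.03 m/s and ((distance between core_steel and blank_p_mid below 0.02 m and distance between core_wood and blank_q_mid below 0.02 m and contact force between the fingers and blank_p above 0.5 N and contact force between the fingers and blank_q below 0.1 N and contact force between blank_p and jig below 0.05 N and contact force between blank_p and stop below 0.05 N and distance of blank_q_mid from where it was at the start of the episode below 0.02 m and angle between blank_q_mid's own z axis and vertical below 0.1 rad and horizontal distance between blank_p_mid and cradle below 0.03 m and z of blank_p_mid in the frame of cradle between 0.06 and 0.14 m and angle between the x axis of blank_p_mid and the x axis of cradle, either way round below 0.2 rad and angle between blank_p_mid's own z axis and vertical below 0.15 rad) or (distance between core_steel and blank_q_mid below 0.02 m and distance between core_wood and blank_p_mid below 0.02 m and contact force between the fingers and blank_q above 0.5 N and contact force between the fingers and blank_p below 0.1 N and contact force between blank_q and jig below 0.05 N and contact force between blank_q and stop below 0.05 N and distance of blank_p_mid from where it was at the start of the episode below 0.02 m and angle between blank_p_mid's own z axis and vertical below 0.1 rad and horizontal distance between blank_q_mid and cradle below 0.03 m and z of blank_q_mid in the frame of cradle between 0.06 and 0.14 m and angle between the x axis of blank_q_mid and the x axis of cradle, either way round below 0.2 rad and angle between blank_q_mid's own z axis and vertical below 0.15 rad))); the arm keeps its last pose, push and grip.
It fails at once if a bystander is moved more than 30 mm (distance of any of glue_tin_mid, mallet_grip, glue_brush_grip, tape, offcut, ferrule, strips from where it was at the start of the episode above 0.03 m).
It also fails if it takes over 72 s, if anything falls off the work surface, if the arm or the gripper's body presses on something with over 40 N, if the wrist force passes 120 N, or if a joint passes its speed limit or range.

ROBOT

A 6-joint arm with a two-finger parallel gripper is mounted at the origin on the work surface. World frame = base frame: x ahead of the robot, y to its left, z up, the work surface at z = 0. Lengths are in m, angles in rad, forces in N, time in s.
With the tool pointing down it reaches from about 0.35 to 0.975 m from the base axis. Payload 4.9 kg.
Tool frame: the origin (TCP) lies on the mounting face of the last link; the fingertips stand 173 mm ahead of it and the grasp point (between the pads) lies 155 mm ahead of it (tcp_to_grasp is the distance from the TCP to the grasp point, in m); z points along the fingers, y is the line along which they close (so a half turn about z gives the same grasp; the last joint's range is limited). The gripper opens to 85 mm and grips with 20 to 120 N. Pads are 22 mm wide; open, the fingers measure 114 mm over their backs; the gripper's body (76 mm by 85 mm) begins 54 mm behind the grasp point. The pads swing forward as they close: fully open they stand 13 mm farther back than shut.
Start: joints at [1.228, 0.053, 1.613, -0, 1.476, -0.119], TCP at [0.139, 0.609, 0.405] pointing down, gripper open.
Joint ranges: [-3.01, 3.01], [-1.01, 2.22], [0.06, 2.58], [-1.02, 4.17], [0.09, 2.62], [-3.14, 3.14]. Speed limits (rad/s): [2.57, 2.57, 3.14, 3.14, 3.14, 3.14].

INTERFACE

Orientations are given as a rotation vector (axis times angle).
In Python, from station import get_obs, get_image, calibration, finish_job, tcp_to_grasp gives the robot as it stands. The module is installed in compiled form; this text tells all that it offers.
- The arm moves only by the tool arm_command, never from a script. Its argument "plan" is a list that holds one entry, the list of rows, each a list of 6 numbers: the shift along the tool's x, y, z in cm, then the turn, a rotation vector about the tool's x, y, z in rad. A call has 1 to 12 rows; each row is the pose to reach, as a shift and turn from the pose commanded when the call began, along the tool's axes at that moment; what a row does not reach only later rows make up. A row lasts 1/12 s, in which the tool goes at most 41.7 mm and 7.16 degrees, less where a joint would pass 70% of its speed; a pose out of reach is approached as far as the arm can. A call with a gripper value outside its range is refused whole. "gripper" is the closure, from -1 (fully open) to 1 (shut), set as the call begins (left out, the last holds). The fingers move at their own pace and stop on an object; "force" is the grip in N (left out, the last holds). Time passes only in rows, so rows that repeat a pose let the fingers close. It gives the time, the measured TCP pose, the force, the opening and the grip force at its end, in the units of the state.
- get_obs(): the state, without advancing time (a new reading comes with each control period).
- get_image(name): name is "scene" or "top" or "wrist"; returns (picture, depth): 400x640x3 uint8, blue, green, red; 400x640 float32, m along the optical axis (not along the pixel's ray), 0 where there is no reading.
- calibration(name): a dict with "fx", "fy", "cx", "cy" (pixels), "pose" (4x4, takes a point from camera to world coordinates). Camera axes: x right, y up, looking along -z (the intrinsics and any distortion apply to the point x, -y, -z); pixel columns grow to the right and rows downward; lengths in m; the calibration is good to about 2 mm. A picture is of the moment at which its call begins: read the wrist's pose just before it. calibration takes no time and is no camera call; for the wrist camera it gives the pose at the moment of the call.
- finish_job(): hands the job in; it is judged then, once.
The state is a dict: "t": time; "q": joint angles; "dq": joint speeds; "effort": joint torques, N m; "tool_pos": TCP position; "tool_rot": TCP orientation; "contact_force": force on the tool from outside, world axes, zero at the start; "wrist_torque": the same for the moment, N m; "opening": finger opening in m; "grip_force": force on a finger pad.
Only numpy, scipy, OpenCV 4.12 (cv2) and the standard library are available. Lean on these libraries where they do the work, as an engineer would, in place of code of your own. Each camera call takes 0.05 s, during which the arm holds its last target. There are 200 camera calls.

## Working session

There is one attempt and no reset: what is moved stays moved. The work goes in short steps, Python scripts to look and compute and a tool call to move; the robot and the scene stay as the last step left them, time stands still between calls to the robot, and variables do not carry over. Pictures are saved under pics/ and viewed, at most 10 in all, crops included, and the job is handed in when it is done.

Besides the shell and the picture viewer there is one more tool, called after ">>>" as name([rows], argument=value, ...), one row to a line, values as JSON. arm_command: Moves the arm, as the interface text tells. Its arguments: {"type":"object","properties":{"plan":{"type":"array"},"gripper":{"type":"number"},"force":{"type":"number"}},"required":["plan"]}

```bash
mkdir -p pics
cat > h.py <<'E'
import numpy as np, cv2
from station import *
from scipy.spatial.transform import Rotation as R
def cloud(c,d):
    v,u=np.mgrid[0:400,0:640]
    P=np.stack([(u-c['cx'])/c['fx']*d,-(v-c['cy'])/c['fy']*d,-d],-1)
    T=np.array(c['pose']); return P@T[:3,:3].T+T[:3,3]
def snap(n,f):
    c=calibration(n); im,d=get_image(n); cv2.imwrite('pics/'+f+'.png',im)
    P=cloud(c,d); np.savez('pics/'+f+'.npz',im=im,d=d,P=P,T=c['pose']); return c,im,d,P
E
python3 - <<'E'
from h import *
print(get_obs(), tcp_to_grasp if not callable(tcp_to_grasp) else tcp_to_grasp())
for n in('top','scene'):
    c,im,d,P=snap(n,n); print(n,c,(d>0).mean())
E
```

```text
{'t': 0.0, 'q': array([ 1.22799783e+00,  5.33363301e-02,  1.61431194e+00,  1.87353501e-05,
        1.47599411e+00, -1.19004017e-01]), 'dq': array([-0.00035513,  0.0018431 ,  0.00145627,  0.00059277,  0.00061893,
       -0.0002808 ]), 'effort': array([-3.46499975e-03, -3.93684018e+01, -3.70174885e+01, -2.84876332e-04,
        7.03864556e-03,  6.61520076e-06]), 'tool_pos': array([0.13861364, 0.60915231, 0.40346467]), 'tool_rot': array([-0.35075063, -3.12145918,  0.00312706]), 'contact_force': array([-0.04684786,  0.38106353, -0.52614173]), 'wrist_torque': array([ 0.00512223,  0.00583426, -0.01416814]), 'grip_force': 0.0, 'opening': 0.08517995309074783} 0.1547
top {'fx': 370.93611253229597, 'fy': 370.93611253229597, 'cx': 321.8513424593621, 'cy': 196.01664752380225, 'pose': array([[-0.02608202,  0.98144966, -0.18993761,  0.37250986],
       [-0.99933113, -0.03047033, -0.0202199 , -0.03737453],
       [-0.02563227,  0.18928319,  0.98158793,  1.1817288 ],
       [ 0.        ,  0.        ,  0.        ,  1.        ]])} 0.99578125
scene {'fx': 456.7569460474799, 'fy': 456.7569460474799, 'cx': 320.2045990558005, 'cy': 202.02401296882599, 'pose': array([[-0.74380231, -0.53593632,  0.39941255,  1.06765583],
       [ 0.66837323, -0.60168741,  0.43732081,  0.4920445 ],
       [ 0.00594539,  0.59223688,  0.80574197,  1.00959639],
       [ 0.        ,  0.        ,  0.        ,  1.        ]])} 0.99603125
```

View pics/top.png

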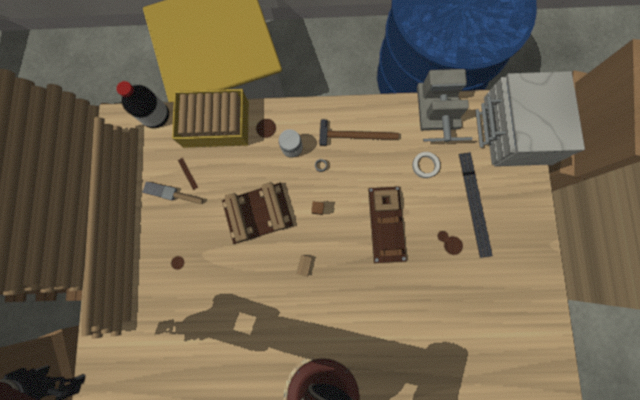

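View pics/scene.png

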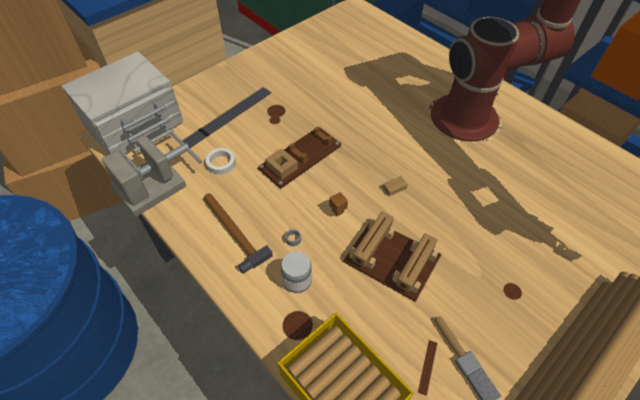

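The top view shows the rack at (257,212), the stop at (320,208), the offcut at (305,265), and the jig at (388,225) with its socket at (386,200). The scene view agrees, with the stop at (338,203).

Run:
```python
from h import *
for n,boxes in(('top',dict(stop=(305,195,335,222),blanks=(218,178,298,246),jig=(362,180,412,268),off=(292,250,318,280),tin=(275,125,305,160),sock=(365,185,408,215))),('scene',dict(stop=(325,190,352,220),blanks=(340,205,445,300),jig=(255,120,345,190),sock=(255,140,300,185)))):
    Z=np.load(f'pics/{n}.npz');P=Z['P'];d=Z['d']
    for k,(a,b,c,e) in boxes.items():
        p=P[b:e,a:c].reshape(-1,3); p=p[d[b:e,a:c].ravel()>0]
        lo,hi=dict(stop=(.052,.07),blanks=(.053,.07),jig=(.009,.02),off=(.015,.03),tin=(.07,.1),sock=(.038,.055))[k]
        m=(p[:,2]>lo)&(p[:,2]<hi); q=p[m]
        gs=[q]
        if k=='blanks':
            _,l,_=cv2.kmeans(q[:,:2].astype(np.float32),2,None,(3,50,1e-5),5,cv2.KMEANS_PP_CENTERS); gs=[q[l.ravel()==i] for i in(0,1)]
        for g in gs:
            r=cv2.minAreaRect(g[:,:2].astype(np.float32)*1000)
            print(n,k,len(g),g.mean(0).round(4),'rect',np.round(r[0],1),np.round(r[1],1),round(r[2],1),'z',np.percentile(g[:,2],[5,50,95]).round(4))
```

```text
top stop 140 [0.5533 0.0021 0.0603] rect [553.7   2.2] [35.9 35.6] 82.0 z [0.0563 0.0605 0.0634]
top blanks 565 [0.5318 0.2537 0.0601] rect [532.3 254.7] [148.2  36.4] 15.8 z [0.0563 0.0601 0.0636]
top blanks 557 [0.5623 0.1382 0.0601] rect [563.8 139. ] [149.3  36.2] 15.7 z [0.0561 0.0602 0.0639]
top jig 1729 [ 0.4854 -0.2121  0.0153] rect [ 502.2 -213.5] [240.  100.5] 1.6 z [0.0117 0.0154 0.0188]
top off 225 [0.3796 0.0485 0.0223] rect [380.2  48.4] [34.6 59.6] 75.0 z [0.0179 0.0224 0.0259]
top tin 398 [0.7634 0.0831 0.0839] rect [765.1  83.6] [66.7 70.1] 23.2 z [0.0738 0.085  0.0892]
top sock 378 [ 0.5736 -0.211   0.0451] rect [ 573.8 -211.5] [60.8 70. ] 1.6 z [0.0413 0.0453 0.0485]
scene stop 177 [0.5566 0.0025 0.0587] rect [555.3   1. ] [38.5 36.5] 79.9 z [0.0544 0.0591 0.0615]
scene blanks 849 [0.5379 0.2554 0.0592] rect [533.6 253.7] [150.5  36.1] 15.8 z [0.0556 0.0592 0.0624]
scene blanks 777 [0.5685 0.1394 0.0593] rect [578.7  90.9] [150.8 135.1] 15.2 z [0.0558 0.0593 0.0624]
scene jig 1330 [ 0.4987 -0.2046  0.0145] rect [ 503.3 -213.5] [242.9 103.1] 1.8 z [0.0108 0.0144 0.0181]
scene sock 412 [ 0.5735 -0.212   0.0439] rect [ 556.1 -213.3] [100.7  74.2] 1.4 z [0.0393 0.0442 0.0475]
```

```bash
cat >> h.py <<'E'
def go(x,y,z,yaw):
    "print shift (cm) and turn to bring TCP to x,y,z, tool y axis along yaw (mod pi), pointing down"
    o=get_obs(); A=R.from_rotvec(o['tool_rot']); M=A.as_matrix()
    s=M.T@(np.array([x,y,z])-o['tool_pos'])*100
    best=None
    for a in(yaw,yaw+np.pi):
        Y=np.array([np.cos(a),np.sin(a),0]);Z=np.array([0,0,-1.]);B=R.from_matrix(np.stack([np.cross(Y,Z),Y,Z],1))
        r=(A.inv()*B).as_rotvec()
        if best is None or np.linalg.norm(r)<np.linalg.norm(best): best=r
    print('go',s.round(2).tolist(),best.round(4).tolist(),'t',round(o['t'],2),'pos',o['tool_pos'].round(4),'yaw_y',round(float(np.degrees(np.arctan2(M[1,1],M[0,1]))),2),'q',o['q'].round(2))
E
python3 -c "
from h import *
for dg in(82,-8): go(.554,.002,.36,np.radians(dg))
for n in ['wrist']:
  T=calibration(n)['pose'];o=get_obs();A=R.from_rotvec(o['tool_rot']).as_matrix();print(A.T@(T[:3,3]-o['tool_pos']),A.T@T[:3,:3])"
```

```text
go [-53.98, -49.98, 4.44] [-0.0018, -0.0003, -0.0842] t 0.1 pos [0.1386 0.6092 0.4036] yaw_y 77.18 q [ 1.23  0.05  1.61  0.    1.48 -0.12]
go [-53.98, -49.98, 4.44] [-0.0016, 0.0012, 1.4866] t 0.1 pos [0.1386 0.6092 0.4036] yaw_y 77.18 q [ 1.23  0.05  1.61  0.    1.48 -0.12]
[ 0.07632839 -0.00033335  0.03025873] [[-5.08333396e-04  9.54459617e-01  2.98339707e-01]
 [ 9.99997680e-01 -1.39295274e-04  2.14950915e-03]
 [ 2.09317699e-03  2.98340107e-01 -9.54457332e-01]]
```

>>> arm_command([
  [[-54,-50,4.4,0,0,-0.084],[-54,-50,4.4,0,0,-0.084],[-54,-50,4.4,0,0,-0.084],[-54,-50,4.4,0,0,-0.084],[-54,-50,4.4,0,0,-0.084],[-54,-50,4.4,0,0,-0.084],[-54,-50,4.4,0,0,-0.084],[-54,-50,4.4,0,0,-0.084],[-54,-50,4.4,0,0,-0.084],[-54,-50,4.4,0,0,-0.084],[-54,-50,4.4,0,0,-0.084],[-54,-50,4.4,0,0,-0.084]],
], gripper=-1)

```text
t: 1.1
tool_pos: [0.421, 0.1955, 0.3745]
tool_rot: [0.219, 3.134, 0.0]
contact_force: [0.6, 1.0, -0.4]
opening: 0.0853
grip_force: 0.0
```

```bash
python3 -c "
from h import *
go(.554,.002,.36,np.radians(82))"
```

```text
go [-15.87, -17.31, 1.45] [0.0002, 0.0001, -0.0001] t 1.1 pos [0.421  0.1955 0.3745] yaw_y 81.99 q [ 0.27 -0.33  2.01  0.    1.46 -1.16]
```

>>> arm_command([
  [[-15.9,-17.3,1.4,0,0,0],[-15.9,-17.3,1.4,0,0,0],[-15.9,-17.3,1.4,0,0,0],[-15.9,-17.3,1.4,0,0,0],[-15.9,-17.3,1.4,0,0,0],[-15.9,-17.3,1.4,0,0,0],[-15.9,-17.3,1.4,0,0,0],[-15.9,-17.3,1.4,0,0,0],[-15.9,-17.3,1.4,0,0,0]],
])

```text
t: 1.85
tool_pos: [0.5535, 0.0043, 0.3603]
tool_rot: [-0.219, -3.133, -0.001]
contact_force: [-0.4, 0.8, -0.1]
opening: 0.0853
grip_force: 0.0
```

```bash
cat >> h.py <<'E'
def rect(P,d,x,y,r,lo,hi):
    m=(d>0)&(P[...,2]>lo)&(P[...,2]<hi)&(np.hypot(P[...,0]-x,P[...,1]-y)<r)
    n,l,st,_=cv2.connectedComponentsWithStats(m.astype(np.uint8)); k=1+st[1:,4].argmax()
    g=P[l==k]; q=cv2.minAreaRect(g[:,:2].astype(np.float32)*1000)
    print(len(g),'rect',np.round(q[0],1),np.round(q[1],1),round(q[2],1),'z',np.median(g[:,2]).round(4)); return g
E
python3 -c "
from h import *
c,im,d,P=snap('wrist','w1')
rect(P,d,.554,.002,.04,.053,.068)
go(.554,.002,.21,np.radians(82))"
```

```text
1317 rect [5.54e+02 3.00e-01] [36.1 36.3] 81.7 z 0.0604
go [-0.12, -0.28, 15.05] [0.0003, -0.0009, 0.0008] t 1.9 pos [0.5533 0.0049 0.3605] yaw_y 82.05 q [-0.13 -0.09  1.83  0.    1.4  -1.56]
```

View pics/w1.png

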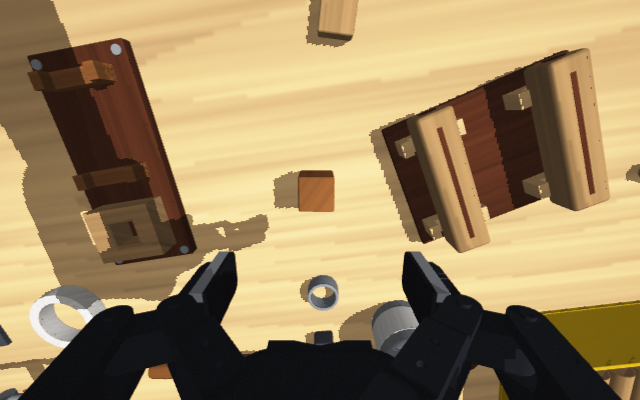

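The wrist view shows the stop clear at (317,190), the jig on the left and the rack on the right. Next I descend.

>>> arm_command([
  [[0,-0.35,12,0,0,0],[0,-0.35,12,0,0,0],[0,-0.35,12,0,0,0],[0,-0.35,12,0,0,0],[0,-0.35,12,0,0,0],[0,-0.35,12,0,0,0]],
])

```text
t: 2.4
tool_pos: [0.5541, 0.0013, 0.2432]
tool_rot: [0.217, 3.131, -0.0]
contact_force: [0.9, -0.2, -0.8]
opening: 0.085
grip_force: 0.0
```

```bash
python3 -c "
from h import *
c,im,d,P=snap('wrist','w2')
rect(P,d,.554,.002,.04,.053,.068)
go(.554,.001,.203,np.radians(82))"
```

```text
3486 rect [5.536e+02 5.000e-01] [36.1 36.3] 82.1 z 0.0604
go [0.08, -0.01, 4.13] [0.0001, 0.0054, 0.0008] t 2.45 pos [0.5546 0.001  0.2443] yaw_y 82.05 q [-0.13  0.04  1.91  0.    1.19 -1.56]
```

>>> arm_command([
  [[0.07,-0.04,4.1,0,0,0],[0.07,-0.04,4.1,0,0,0],[0.07,-0.04,4.1,0,0,0],[0.07,-0.04,4.1,0,0,0]],
])

```text
t: 2.78
tool_pos: [0.5539, 0.0003, 0.2028]
tool_rot: [0.219, 3.13, -0.0]
contact_force: [0.3, 0.8, 0.1]
opening: 0.0856
grip_force: 0.0
```

>>> arm_command([
  [[0,0,0,0,0,0],[0,0,0,0,0,0],[0,0,0,0,0,0],[0,0,0,0,0,0],[0,0,0,0,0,0],[0,0,0,0,0,0],[0,0,0,0,0,0],[0,0,0,0,0,0],[0,0,0,0,0,0],[0,0,0,0,0,0]],
], gripper=1, force=30)

```text
t: 3.62
tool_pos: [0.5531, 0.0002, 0.2009]
tool_rot: [0.219, 3.133, -0.0]
contact_force: [-1.5, 0.1, 5.4]
opening: 0.0352
grip_force: 33.0
```

```bash
python3 -c "
from h import *
go(.554,.001,.26,np.radians(82))"
```

```text
go [-0.08, 0.09, -5.91] [0.0, 0.0011, -0.0001] t 3.62 pos [5.531e-01 2.000e-04 2.009e-01] yaw_y 81.99 q [-0.13  0.1   1.93  0.    1.11 -1.57]
```

>>> arm_command([
  [[0,0,-8,0,0,0],[0,0,-8,0,0,0],[0,0,-8,0,0,0],[0,0,-8,0,0,0],[0,0,-8,0,0,0]],
])

```text
t: 4.03
tool_pos: [0.5523, 0.0003, 0.2792]
tool_rot: [-0.219, -3.133, -0.0]
contact_force: [-0.5, -0.3, -1.4]
opening: 0.0356
grip_force: 32.3
```

```bash
python3 -c "
from h import *
o=get_obs();c,im,d,P=snap('wrist','w3')
print(o['tool_pos'],o['opening'])
rect(P,d,.5535,.002,.04,.125,.15)
go(.5737,-.2115,.285,np.radians(91.6))"
```

```text
[5.52280965e-01 2.61290799e-04 2.79192419e-01] 0.03557022645122374
8227 rect [552.4  -0. ] [63.2 36.9] 83.9 z 0.1387
go [-5.11, -20.67, -0.71] [0.0002, -0.003, -0.1677] t 4.08 pos [5.519e-01 3.000e-04 2.780e-01] yaw_y 81.99 q [-0.13 -0.01  1.89 -0.    1.26 -1.57]
```

View pics/w3.png

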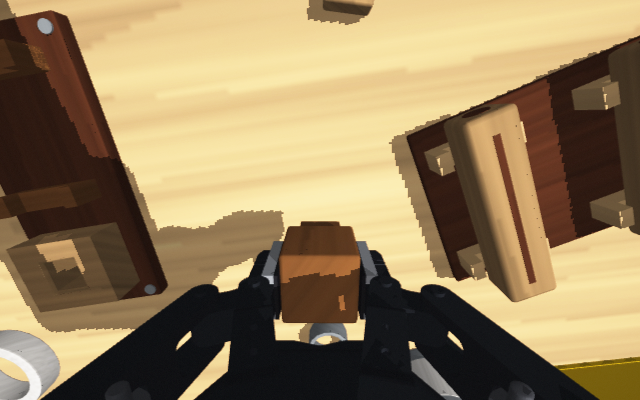

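The stop is held upright at (320,275), centred between the pads. I'll measure how far it sits from the grasp point in the tool frame, and look at the socket again.

```bash
cat >> h.py <<'E'
def held(f,o,c0,c1,r0,r1):
    Z=np.load('pics/'+f+'.npz');A=R.from_rotvec(o['tool_rot']).as_matrix()
    p=((Z['P']-o['tool_pos'])@A)[r0:r1,c0:c1].reshape(-1,3); h=np.median(p[:,2]); print('tool-z med',h)
    return p
E
python3 -c "
from h import *
o=get_obs();c,im,d,P=snap('wrist','w4')
p=held('w4',o,300,341,215,326).reshape(111,41,3)
for i in range(0,111,6): print(215+i,(np.median(p[i],0)*1000).round(1))
p=held('w4',o,270,375,285,295).reshape(10,-1,3)
m=np.median(p,0); print((m[::6,1:]*1000).round(1).tolist())
rect(P,d,.574,-.212,.06,.038,.052)
go(.5737,-.2115,.285,np.radians(91.6))
"
```

```text
tool-z med 0.14082414535537538
215 [-1.480e+01 -2.000e-01  2.775e+02]
221 [ 11.2  -0.2 196.1]
227 [ 17.1  -0.2 172.3]
233 [ 17.1  -0.2 164.3]
239 [ 17.1  -0.2 157.1]
245 [ 17.   -0.2 150.8]
251 [ 17.1  -0.2 144.7]
257 [ 16.1  -0.3 141. ]
263 [ 13.5  -0.2 140.4]
269 [ 10.7  -0.2 140.1]
275 [  7.6  -0.2 140.3]
281 [  4.5  -0.2 140.4]
287 [  1.5  -0.2 140.4]
293 [ -1.7  -0.2 140.4]
299 [ -4.7  -0.2 140.2]
305 [ -8.1  -0.2 140.4]
311 [-11.3  -0.2 140.3]
317 [-14.6  -0.2 140.3]
323 [-1.325e+02 -1.000e-01  2.740e+02]
tool-z med 0.14015710989500596
[[-19.1, 122.6], [-18.9, 134.3], [-17.3, 140.6], [-14.6, 140.0], [-11.9, 140.6], [-9.2, 140.3], [-6.5, 140.4], [-3.8, 140.2], [-1.1, 140.3], [1.6, 140.6], [4.3, 140.4], [6.9, 140.0], [9.6, 140.3], [12.3, 140.3], [15.1, 140.6], [17.3, 138.0], [19.0, 133.0], [19.3, 122.5]]
5801 rect [ 573.5 -213.6] [61.  72.9] 1.4 z 0.0458
go [-5.12, -20.67, -0.76] [0.0003, -0.004, -0.1677] t 4.13 pos [5.517e-01 4.000e-04 2.776e-01] yaw_y 81.99 q [-0.13 -0.01  1.89  0.    1.26 -1.57]
```

>>> arm_command([
  [[-5.1,-20.7,-1,0,0,-0.168],[-5.1,-20.7,-1,0,0,-0.168],[-5.1,-20.7,-1,0,0,-0.168],[-5.1,-20.7,-1,0,0,-0.168],[-5.1,-20.7,-1,0,0,-0.168],[-5.1,-20.7,-1,0,0,-0.168],[-5.1,-20.7,-1,0,0,-0.168],[-5.1,-20.7,-1,0,0,-0.168],[-5.1,-20.7,-1,0,0,-0.168],[-5.1,-20.7,-1,0,0,-0.168]],
])

```text
t: 4.97
tool_pos: [0.5741, -0.2102, 0.2889]
tool_rot: [0.047, -3.14, -0.002]
contact_force: [0.0, 0.1, -0.2]
opening: 0.0357
grip_force: 32.3
```

```bash
python3 -c "
from h import *
o=get_obs();c,im,d,P=snap('wrist','w5')
rect(P,d,.574,-.212,.06,.038,.052)
p=held('w5',o,300,341,230,250); print(np.median(p,0))
go(.5728,-.212,.265,np.radians(91.6))
"
```

```text
3929 rect [ 571.  -213.7] [55.8 70.4] 1.8 z 0.0455
tool-z med 0.15654902424482736
[ 1.71998336e-02 -1.56328471e-04  1.56549024e-01]
go [0.14, -0.18, 2.42] [0.0008, -0.001, 0.0023] t 5.02 pos [ 0.5742 -0.2102  0.2892] yaw_y 91.73 q [-0.47  0.12  1.74  0.    1.28 -2.07]
```

View pics/w5.png

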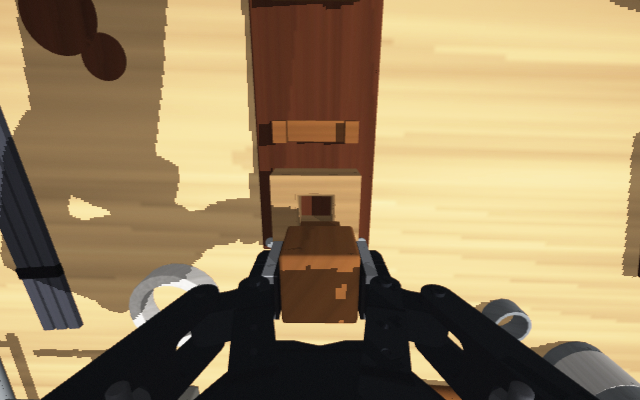

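The view shows the socket at (318,207), just beyond the held stop. I'll take the stop-to-block offset from this one picture in the tool frame.

```bash
python3 -c "
from h import *
o=get_obs();Z=np.load('pics/w5.npz');A=R.from_rotvec(o['tool_rot']).as_matrix()
t=(Z['P']-o['tool_pos'])@A*1000; wz=Z['P'][...,2]
for r in(180,185,190,200,210):
  m=np.where((wz[r,240:390]>.040)&(wz[r,240:390]<.051))[0]+240
  e=t[r,m]; j=np.where(np.diff(m)>3)[0]
  print(r,'edges y',e[0,1].round(1),e[-1,1].round(1),'hole',[(e[k,1].round(1),e[k+1,1].round(1)) for k in j],'x',np.median(e[:,0]).round(1))
for c in(280,290,310,318,326,345,352):
  m=np.where((wz[150:225,c]>.040)&(wz[150:225,c]<.051))[0]+150
  j=np.where(np.diff(m)>2)[0]; print(c,'x front edge',t[m[0],c,0].round(1),[(m[k],t[m[k],c,0].round(1)) for k in j])
for r in(265,290,310):
  m=np.where((t[r,250:400,2]<142))[0]+250; print('stop y',r,t[r,m[0],1],t[r,m[-1],1])
"
```

```text
180 edges y -38.3 30.6 hole [] x 26.7
185 edges y -38.6 30.7 hole [] x 22.7
190 edges y -38.0 31.0 hole [] x 18.8
200 edges y -38.2 31.4 hole [(np.float64(-17.4), np.float64(9.5))] x 10.6
210 edges y -37.9 31.0 hole [(np.float64(-16.9), np.float64(9.6))] x 2.3
280 x front edge 30.6 []
290 x front edge 30.7 []
310 x front edge 30.7 []
318 x front edge 30.6 []
326 x front edge 30.4 []
345 x front edge 30.5 []
352 x front edge 30.2 []
stop y 265 -17.579531084023646 17.53739018474015
stop y 290 -26.488807568939524 29.343975189859645
stop y 310 -22.050841300154435 -0.19069908671643185
```

>>> arm_command([
  [[0.13,-0.34,3.7,0,0,0],[0.13,-0.34,3.7,0,0,0],[0.13,-0.34,3.7,0,0,0],[0.13,-0.34,3.7,0,0,0],[0.13,-0.34,3.7,0,0,0],[0.13,-0.34,3.7,0,0,0]],
])

```text
t: 5.52
tool_pos: [0.5738, -0.2153, 0.2548]
tool_rot: [-0.045, 3.139, -0.002]
contact_force: [-0.0, -0.1, -0.3]
opening: 0.0357
grip_force: 32.2
```

```bash
python3 -c "
from h import *
o=get_obs();c,im,d,P=snap('wrist','w6');A=R.from_rotvec(o['tool_rot']).as_matrix()
print(o['tool_pos'],o['contact_force'].round(1))
t=(P-o['tool_pos'])@A*1000; wz=P[...,2]
for r in range(170,240,7):
  m=np.where((wz[r,220:420]>.040)&(wz[r,220:420]<.0515))[0]+220
  if len(m)<4: continue
  e=t[r,m]; j=np.where(np.diff(m)>3)[0]
  print(r,'y',e[0,1].round(1),e[-1,1].round(1),'hole',[(e[k,1].round(1),e[k+1,1].round(1)) for k in j],'x',np.median(e[:,0]).round(1))
for r in range(200,262,6): print(r,t[r,318].round(1))
for r in(235,245):
  m=np.where(t[r,280:360,2]<175)[0]+280; print('stop y',r,t[r,m[0]],t[r,m[-1]])
cv2.imwrite('pics/w6c.png',cv2.resize(im[150:330,200:440],None,fx=3,fy=3))
"
```

```text
[ 0.57376512 -0.21526369  0.25476489] [-0.  -0.1 -0.3]
184 y -32.6 36.2 hole [] x 30.7
191 y -32.6 37.1 hole [] x 27.1
198 y -32.8 36.4 hole [] x 22.4
205 y -32.7 37.1 hole [] x 17.5
212 y -33.0 36.7 hole [(np.float64(-11.6), np.float64(15.3))] x 12.5
219 y -33.0 36.8 hole [(np.float64(-11.7), np.float64(15.4))] x 7.6
226 y -32.6 36.4 hole [(np.float64(-21.8), np.float64(21.7))] x 2.5
233 y -32.7 36.7 hole [(np.float64(-24.0), np.float64(23.0))] x -2.6
200 [ 21.3  -1.5 208.2]
206 [ 16.6  -1.5 209.9]
212 [  1.9  -1.7 239.3]
218 [ -3.2  -1.7 239.6]
224 [ 11.1  -1.4 191.8]
230 [ 16.9  -1.2 169. ]
236 [ 17.4  -1.2 160.2]
242 [ 17.   -1.1 154.3]
248 [ 16.9  -1.1 148.1]
254 [ 17.1  -1.1 142. ]
260 [ 14.6  -1.1 141.2]
stop y 235 [ 16.61681559 -17.45260259 163.17073965] [ 16.0662182   17.25085924 164.42372818]
stop y 245 [ 10.97871797 -20.74779658 163.25644855] [ 10.73879343  19.94741157 163.78240426]
```

View pics/w6c.png

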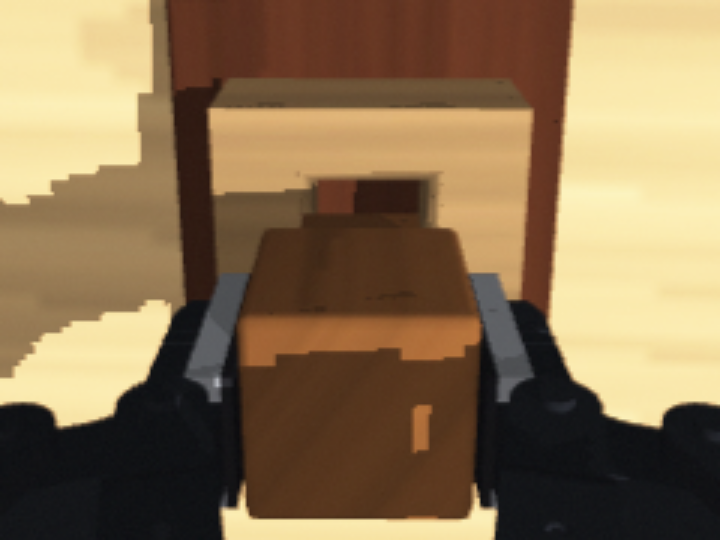

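The crop shows the foot just over the hole, about 2 mm too far left. I'll correct sideways and let the arm settle.

>>> arm_command([
  [[0.08,0.19,0.2,0,0,0],[0.08,0.19,0.2,0,0,0],[0.08,0.19,0.2,0,0,0],[0.08,0.19,0.2,0,0,0],[0.08,0.19,0.2,0,0,0],[0.08,0.19,0.2,0,0,0]],
])

```text
t: 6.07
tool_pos: [0.5722, -0.2134, 0.2509]
tool_rot: [-0.044, 3.141, 0.0]
contact_force: [-0.7, -0.6, -1.4]
opening: 0.036
grip_force: 32.2
```

```bash
python3 -c "
from h import *
o=get_obs();c,im,d,P=snap('wrist','w7');A=R.from_rotvec(o['tool_rot']).as_matrix()
t=(P-o['tool_pos'])@A*1000; wz=P[...,2]
for r in range(184,222,6):
  m=np.where((wz[r,220:420]>.040)&(wz[r,220:420]<.0515))[0]+220
  if len(m)<4: continue
  e=t[r,m]; j=np.where(np.diff(m)>3)[0]
  print(r,'y',e[0,1].round(1),e[-1,1].round(1),'hole',[(e[k,1].round(1),e[k+1,1].round(1)) for k in j],'x',np.median(e[:,0]).round(1))
for c in (290,310,318,330):
  m=np.where((wz[150:225,c]>.040)&(wz[150:225,c]<.0515))[0]+150;print('front',t[m[0],c,0])
go(.5730,-.2133,.2213,np.radians(91.6))
"
```

```text
190 y -34.6 34.6 hole [] x 28.7
196 y -34.7 34.5 hole [] x 24.9
202 y -35.1 34.8 hole [] x 20.8
208 y -35.3 34.1 hole [] x 16.7
214 y -34.8 34.5 hole [] x 12.4
220 y -35.1 34.8 hole [(np.float64(-13.3), np.float64(13.2))] x 8.4
front 28.762349083533127
front 28.652176390146238
front 28.398122818802825
front 28.68939098786119
go [-0.08, 0.01, 2.96] [0.0, -0.0, 0.0002] t 6.12 pos [ 0.5723 -0.2134  0.2509] yaw_y 91.61 q [-0.48  0.16  1.77 -0.    1.22 -2.08]
```

>>> arm_command([
  [[-0.05,0,0.4,0,0,0],[-0.05,0,0.7,0,0,0],[-0.05,0,1.0,0,0,0],[-0.05,0,1.2,0,0,0],[-0.05,0,1.4,0,0,0],[-0.05,0,1.6,0,0,0],[-0.05,0,1.6,0,0,0]],
])

```text
t: 6.7
tool_pos: [0.5726, -0.2133, 0.2342]
tool_rot: [0.044, -3.14, -0.001]
contact_force: [0.1, -0.4, -0.7]
opening: 0.0355
grip_force: 32.2
```

>>> arm_command([
  [[0,0,0.3,0,0,0],[0,0,0.6,0,0,0],[0,0,0.9,0,0,0],[0,0,1.1,0,0,0],[0,0,1.25,0,0,0],[0,0,1.35,0,0,0],[0,0,1.4,0,0,0],[0,0,1.4,0,0,0]],
])

```text
t: 7.37
tool_pos: [0.5729, -0.2134, 0.222]
tool_rot: [0.044, -3.141, -0.0]
contact_force: [-2.3, 0.9, 5.5]
opening: 0.0356
grip_force: 32.8
```

>>> arm_command([
  [[0,0,0,0,0,0],[0,0,0,0,0,0],[0,0,0,0,0,0],[0,0,0,0,0,0],[0,0,0,0,0,0],[0,0,0,0,0,0],[0,0,-8,0,0,0],[0,0,-13,0,0,0],[0,0,-13,0,0,0],[0,0,-13,0,0,0],[0,0,-13,0,0,0]],
], gripper=-1)

```text
t: 8.28
tool_pos: [0.5738, -0.2139, 0.3563]
tool_rot: [-0.044, 3.133, -0.007]
contact_force: [-0.2, -0.5, -0.3]
opening: 0.0854
grip_force: 0.0
```

```bash
python3 -c "
from h import *
c,im,d,P=snap('wrist','w8')
g=rect(P,d,.574,-.213,.04,.06,.1); print(np.percentile(g[:,2],[5,50,95]))
go(.563,.1385,.33,np.radians(15.7+90))
"
```

```text
1694 rect [ 573.6 -214. ] [36.6 35.9] 1.8 z 0.0813
[0.0709761  0.08130891 0.08248361]
go [0.02, 35.22, 2.22] [-0.0022, 0.003, -0.2458] t 8.33 pos [ 0.5731 -0.2136  0.3528] yaw_y 91.62 q [-0.48  0.06  1.7  -0.    1.38 -2.08]
```

The stop is home: its head top is at 0.081 m, as expected. Next is blank A, nearer the jig.

>>> arm_command([
  [[0,35.2,2.2,0,0,-0.246],[0,35.2,2.2,0,0,-0.246],[0,35.2,2.2,0,0,-0.246],[0,35.2,2.2,0,0,-0.246],[0,35.2,2.2,0,0,-0.246],[0,35.2,2.2,0,0,-0.246],[0,35.2,2.2,0,0,-0.246],[0,35.2,2.2,0,0,-0.246],[0,35.2,2.2,0,0,-0.246],[0,35.2,2.2,0,0,-0.246],[0,35.2,2.2,0,0,-0.246],[0,35.2,2.2,0,0,-0.246]],
], force=60)

```text
t: 9.33
tool_pos: [0.5625, 0.1378, 0.327]
tool_rot: [0.428, -3.109, 0.001]
contact_force: [-0.9, -0.0, 0.5]
opening: 0.085
grip_force: 0.0
```

```bash
python3 -c "
from h import *
c,im,d,P=snap('wrist','w9')
rect(P,d,.563,.1385,.085,.054,.068)
rect(P,d,.533,.2545,.085,.054,.068)
go(.563,.1375,.196,np.radians(15.7+90))
"
```

```text
6612 rect [563.8 137.4] [149.1  36. ] 15.6 z 0.0604
6462 rect [532.6 252.6] [148.2  36.1] 15.9 z 0.0601
go [-0.06, 0.0, 13.15] [-0.0001, -0.0022, -0.001] t 9.38 pos [0.5627 0.1374 0.3275] yaw_y 105.64 q [ 0.11  0.    1.79 -0.    1.35 -1.73]
```

View pics/w9.png

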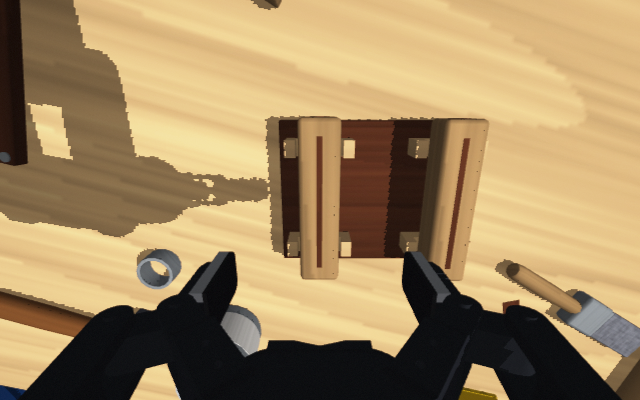

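Blank A is at (319,198), in line with the fingers, and blank B is at (457,200). Next I descend, grip A and lift it.

>>> arm_command([
  [[-0.06,0,4,0,0,0],[-0.06,0,8,0,0,0],[-0.06,0,11,0,0,0],[-0.06,0,13.1,0,0,0],[-0.06,0,13.1,0,0,0],[-0.06,0,13.1,0,0,0],[-0.06,0,13.1,0,0,0]],
])

```text
t: 9.97
tool_pos: [0.5644, 0.1379, 0.1995]
tool_rot: [-0.427, 3.11, -0.0]
contact_force: [0.2, 0.5, -0.1]
opening: 0.0852
grip_force: 0.0
```

>>> arm_command([
  [[0,0,0,0,0,0],[0,0,0,0,0,0],[0,0,0,0,0,0],[0,0,0,0,0,0],[0,0,0,0,0,0],[0,0,0,0,0,0],[0,0,0,0,0,0],[0,0,0,0,0,0],[0,0,0,0,0,0],[0,0,0,0,0,0]],
], gripper=1)

```text
t: 10.8
tool_pos: [0.564, 0.1387, 0.1992]
tool_rot: [-0.429, 3.11, -0.0]
contact_force: [-0.8, -0.5, 5.6]
opening: 0.0354
grip_force: 61.1
```

>>> arm_command([
  [[0,0,-2,0,0,0],[0,0,-4,0,0,0],[0,0,-5,0,0,0],[0,0,-5,0,0,0],[0,0,-5,0,0,0],[0,0,-5,0,0,0],[0,0,-5,0,0,0],[0,0,-5,0,0,0],[0,0,-5,0,0,0],[0,0,-5,0,0,0],[0,0,-5,0,0,0],[0,0,-5,0,0,0]],
])

```text
t: 11.8
tool_pos: [0.5634, 0.1386, 0.2478]
tool_rot: [0.429, -3.112, 0.0]
contact_force: [0.7, 0.7, -3.3]
opening: 0.0351
grip_force: 60.7
```

```bash
python3 -c "
from h import *
for i in range(4):
  o=get_obs();c,im,d,P=snap('wrist','w10'); print(o['contact_force'].round(2),o['wrist_torque'].round(2),o['tool_pos'].round(4),o['grip_force'])
rect(P,d,.563,.1385,.085,.095,.13)
"
```

```text
[ 0.72  0.67 -3.28] [-0.06 -0.03  0.03] [0.5634 0.1386 0.2478] 60.66816687583923
[-0.02  0.9  -3.04] [ 0.02 -0.05 -0.02] [0.5634 0.1386 0.2478] 60.66949725151062
[-0.02 -0.18 -3.49] [-0.01 -0.09  0.  ] [0.5634 0.1386 0.2479] 60.66933631896973
[ 0.4  -0.74 -2.48] [ 0.02 -0.04  0.  ] [0.5634 0.1386 0.2479] 60.66804885864258
23916 rect [541.8 131.9] [100.3  91.4] 55.2 z 0.1093
```

A weighs about 0.3 kg, so it is probably the steel one. I'll lay it back and feel B.

>>> arm_command([
  [[0,0,2,0,0,0],[0,0,3.5,0,0,0],[0,0,4.4,0,0,0],[0,0,4.8,0,0,0],[0,0,4.8,0,0,0],[0,0,4.8,0,0,0],[0,0,4.8,0,0,0]],
])

```text
t: 12.58
tool_pos: [0.5637, 0.1387, 0.2004]
tool_rot: [-0.429, 3.111, 0.0]
contact_force: [-0.1, -0.1, -3.6]
opening: 0.0354
grip_force: 60.7
```

>>> arm_command([
  [[0,0,0,0,0,0],[0,0,0,0,0,0],[0,0,0,0,0,0],[0,0,0,0,0,0],[0,0,0,0,0,0],[0,0,0,0,0,0],[0,0,-4,0,0,0],[0,0,-8,0,0,0],[0,0,-10,0,0,0],[0,0,-10,0,0,0],[0,0,-10,0,0,0],[0,0,-10,0,0,0]],
], gripper=-1)

```text
t: 13.58
tool_pos: [0.5629, 0.1386, 0.2988]
tool_rot: [0.429, -3.11, -0.0]
contact_force: [0.4, -0.3, -1.0]
opening: 0.0858
grip_force: 0.0
```

```bash
python3 -c "
from h import *
for i in range(3): c,im,d,P=snap('wrist','w11'); print(get_obs()['contact_force'].round(2))
rect(P,d,.563,.1385,.085,.054,.068)
rect(P,d,.533,.2545,.085,.054,.068)
go(.5326,.2525,.295,np.radians(15.7+90))
"
```

```text
[ 0.36 -0.23 -0.9 ]
[-0.14  0.06 -0.68]
[-0.2  -0.73 -1.55]
8294 rect [562.9 138. ] [148.1  36.1] 15.7 z 0.0604
8103 rect [532.3 252.6] [148.3  36.5] 15.6 z 0.0601
go [-0.19, 11.78, 0.26] [0.0006, -0.0039, 0.0001] t 13.73 pos [0.5627 0.1385 0.2975] yaw_y 105.71 q [ 0.11  0.04  1.81  0.    1.29 -1.73]
```

>>> arm_command([
  [[-0.2,4,0.2,0,0,0],[-0.2,8,0.2,0,0,0],[-0.2,11.8,0.2,0,0,0],[-0.2,11.8,0.2,0,0,0],[-0.2,11.8,0.2,0,0,0],[-0.2,11.8,0.2,0,0,0],[-0.2,11.8,0.2,0,0,0],[-0.2,11.8,0.2,0,0,0]],
])

```text
t: 14.4
tool_pos: [0.5337, 0.2516, 0.2974]
tool_rot: [0.427, -3.112, 0.001]
contact_force: [-0.4, -0.9, 0.6]
opening: 0.0853
grip_force: 0.0
```

```bash
python3 -c "
from h import *
for i in range(3): c,im,d,P=snap('wrist','w12'); print(get_obs()['contact_force'].round(2))
rect(P,d,.533,.2545,.085,.054,.068)
go(.5328,.253,.198,np.radians(15.7+90))
"
```

```text
[0.39 0.74 1.22]
[ 0.56 -0.24  0.73]
[-0.28 -0.63  0.28]
8339 rect [532.3 253.2] [148.1  36.2] 15.6 z 0.0604
go [0.06, 0.13, 9.98] [-0.0001, -0.0001, -0.0013] t 14.55 pos [0.5337 0.2519 0.2978] yaw_y 105.63 q [ 0.31  0.06  1.79 -0.    1.29 -1.53]
```

>>> arm_command([
  [[0.06,0.13,4,0,0,0],[0.06,0.13,7,0,0,0],[0.06,0.13,9.9,0,0,0],[0.06,0.13,9.9,0,0,0],[0.06,0.13,9.9,0,0,0],[0.06,0.13,9.9,0,0,0]],
])

```text
t: 15.05
tool_pos: [0.5333, 0.2539, 0.2006]
tool_rot: [-0.428, 3.11, 0.001]
contact_force: [0.3, 1.0, 1.0]
opening: 0.0852
grip_force: 0.0
```

>>> arm_command([
  [[0,0,0,0,0,0],[0,0,0,0,0,0],[0,0,0,0,0,0],[0,0,0,0,0,0],[0,0,0,0,0,0],[0,0,0,0,0,0],[0,0,0,0,0,0],[0,0,0,0,0,0],[0,0,0,0,0,0],[0,0,0,0,0,0]],
], gripper=1)

```text
t: 15.88
tool_pos: [0.5331, 0.2541, 0.2003]
tool_rot: [-0.429, 3.11, 0.001]
contact_force: [-0.3, 0.2, 6.2]
opening: 0.0351
grip_force: 60.7
```

>>> arm_command([
  [[0,0,-2,0,0,0],[0,0,-4,0,0,0],[0,0,-5,0,0,0],[0,0,-5,0,0,0],[0,0,-5,0,0,0],[0,0,-5,0,0,0],[0,0,-5,0,0,0],[0,0,-5,0,0,0],[0,0,-5,0,0,0],[0,0,-5,0,0,0],[0,0,-5,0,0,0],[0,0,-5,0,0,0]],
])

```text
t: 16.88
tool_pos: [0.5324, 0.2539, 0.2488]
tool_rot: [0.429, -3.112, -0.0]
contact_force: [0.2, 0.1, -0.8]
opening: 0.0357
grip_force: 60.1
```

```bash
python3 -c "
from h import *
for i in range(8):
  o=get_obs();get_image('wrist'); print(o['contact_force'].round(2),o['effort'][1:3].round(2),o['tool_pos'].round(4),o['grip_force'])
"
```

```text
[ 0.2   0.05 -0.8 ] [-38.8  -33.67] [0.5324 0.2539 0.2488] 60.051870346069336
[ 0.76  0.08 -1.03] [-38.81 -33.69] [0.5325 0.2538 0.2488] 60.05250334739685
[ 0.25 -0.22 -0.8 ] [-38.83 -33.7 ] [0.5325 0.2539 0.2489] 60.05193471908569
[ 0.68 -0.73 -1.08] [-38.84 -33.72] [0.5325 0.2539 0.2489] 60.05181312561035
[-1.05 -0.11 -0.55] [-38.86 -33.73] [0.5325 0.2539 0.2489] 60.05249261856079
[-0.34  1.14 -1.54] [-38.86 -33.74] [0.5325 0.2539 0.2489] 60.0527822971344
[-0.02 -0.77 -1.84] [-38.87 -33.74] [0.5324 0.2539 0.2489] 60.05243182182312
[ 0.09 -1.05 -0.09] [-38.88 -33.74] [0.5325 0.2539 0.2489] 60.05290389060974
```

B reads about 1 N against about 3.1 N for A, so A is the heavier one. I'll lay B back.

>>> arm_command([
  [[0,0,2,0,0,0],[0,0,3.5,0,0,0],[0,0,4.4,0,0,0],[0,0,4.8,0,0,0],[0,0,4.85,0,0,0],[0,0,4.85,0,0,0],[0,0,4.85,0,0,0]],
])

```text
t: 17.87
tool_pos: [0.5326, 0.2539, 0.2007]
tool_rot: [-0.429, 3.111, 0.0]
contact_force: [0.2, -0.0, -0.7]
opening: 0.0353
grip_force: 60.1
```

>>> arm_command([
  [[0,0,0,0,0,0],[0,0,0,0,0,0],[0,0,0,0,0,0],[0,0,0,0,0,0],[0,0,0,0,0,0],[0,0,0,0,0,0],[0,0,-4,0,0,0],[0,0,-8,0,0,0],[0,0,-10,0,0,0],[0,0,-10,0,0,0],[0,0,-10,0,0,0],[0,0,-10,0,0,0]],
], gripper=-1)

```text
t: 18.87
tool_pos: [0.532, 0.2537, 0.2992]
tool_rot: [0.429, -3.11, 0.0]
contact_force: [-1.0, 0.5, -0.2]
opening: 0.0851
grip_force: 0.0
```

```bash
python3 -c "
from h import *
c,im,d,P=snap('wrist','w13')
rect(P,d,.563,.1385,.085,.054,.068)
rect(P,d,.533,.2545,.085,.054,.068)
go(.5632,.138,.295,np.radians(15.7+90))
"
```

```text
8292 rect [563.  138.7] [148.3  36.3] 15.7 z 0.0606
8193 rect [531.9 253.3] [149.   36.1] 15.6 z 0.0604
go [0.1, -11.98, 0.34] [-0.0001, -0.0033, 0.0002] t 18.92 pos [0.5318 0.2536 0.2983] yaw_y 105.71 q [ 0.32  0.06  1.79  0.    1.3  -1.53]
```

B is back level in its nest. Next, A.

>>> arm_command([
  [[0.1,-4,0.2,0,0,0],[0.1,-8,0.2,0,0,0],[0.1,-12,0.2,0,0,0],[0.1,-12,0.2,0,0,0],[0.1,-12,0.2,0,0,0],[0.1,-12,0.2,0,0,0],[0.1,-12,0.2,0,0,0],[0.1,-12,0.2,0,0,0]],
])

```text
t: 19.58
tool_pos: [0.5635, 0.1392, 0.2977]
tool_rot: [0.432, -3.111, -0.0]
contact_force: [0.2, 0.9, 0.3]
opening: 0.0854
grip_force: 0.0
```

```bash
python3 -c "
from h import *
go(.5632,.1385,.198,np.radians(15.7+90))
"
```

```text
go [0.04, -0.07, 9.97] [0.0004, -0.0012, 0.002] t 19.58 pos [0.5635 0.1392 0.2977] yaw_y 105.81 q [ 0.11  0.04  1.81  0.    1.29 -1.73]
```

>>> arm_command([
  [[0.04,-0.05,4,0,0,0],[0.04,-0.05,7,0,0,0],[0.04,-0.05,9.9,0,0,0],[0.04,-0.05,9.9,0,0,0],[0.04,-0.05,9.9,0,0,0],[0.04,-0.05,9.9,0,0,0]],
])

```text
t: 20.08
tool_pos: [0.5644, 0.1382, 0.201]
tool_rot: [-0.431, 3.11, -0.0]
contact_force: [0.4, -0.4, 0.1]
opening: 0.0856
grip_force: 0.0
```

>>> arm_command([
  [[0,0,0,0,0,0],[0,0,0,0,0,0],[0,0,0,0,0,0],[0,0,0,0,0,0],[0,0,0,0,0,0],[0,0,0,0,0,0],[0,0,0,0,0,0],[0,0,0,0,0,0],[0,0,0,0,0,0],[0,0,0,0,0,0]],
], gripper=1, force=80)

```text
t: 20.92
tool_pos: [0.5644, 0.1376, 0.2009]
tool_rot: [-0.429, 3.11, 0.0]
contact_force: [-0.9, 1.2, 6.2]
opening: 0.0351
grip_force: 81.0
```

>>> arm_command([
  [[0,0,-2,0,0,0],[0,0,-4,0,0,0],[0,0,-6,0,0,0],[0,0,-8,0,0,0],[0,0,-10,0,0,0],[0,0,-12,0,0,0],[0,0,-13,0,0,0],[0,0,-13,0,0,0],[0,0,-13,0,0,0],[0,0,-13,0,0,0],[0,0,-13,0,0,0]],
])

```text
t: 21.83
tool_pos: [0.5631, 0.1374, 0.327]
tool_rot: [0.429, -3.108, -0.0]
contact_force: [0.2, -0.5, -4.1]
opening: 0.0349
grip_force: 80.4
```

```bash
python3 -c "
from h import *
o=get_obs();print(o['contact_force'],o['grip_force'])
go(.462,-.2165,.33,np.radians(91.6))
"
```

```text
[ 0.21605376 -0.53983778 -4.11195417] 80.37067294120789
go [19.31, -31.33, -0.24] [0.0001, -0.0038, 0.2462] t 21.83 pos [0.5631 0.1374 0.327 ] yaw_y 105.71 q [ 0.11  0.01  1.79 -0.    1.35 -1.73]
```

>>> arm_command([
  [[1.7,-2.8,0,0,0,0.022],[3.5,-5.6,0,0,0,0.045],[5.2,-8.5,0,0,0,0.067],[7,-11.3,0,0,0,0.09],[8.8,-14.2,0,0,0,0.11],[10.5,-17,0,0,0,0.13],[12.3,-19.9,0,0,0,0.156],[14,-22.8,0,0,0,0.18],[15.8,-25.6,0,0,0,0.2],[17.5,-28.5,0,0,0,0.22],[19.3,-31.3,0,0,0,0.246],[19.3,-31.3,0,0,0,0.246]],
])

```text
t: 22.83
tool_pos: [0.461, -0.2202, 0.3283]
tool_rot: [0.035, -3.139, 0.003]
contact_force: [-0.3, 0.7, -4.2]
opening: 0.0351
grip_force: 85.0
```

>>> arm_command([
  [[0,0,0.8,0,0,0],[0,0,1.6,0,0,0],[0,0,2.2,0,0,0],[0,0,2.2,0,0,0],[0,0,2.2,0,0,0],[0,0,2.2,0,0,0],[0,0,2.2,0,0,0],[0,0,2.2,0,0,0]],
])

```text
t: 23.5
tool_pos: [0.463, -0.2159, 0.3079]
tool_rot: [-0.045, 3.14, -0.001]
contact_force: [0.3, -0.5, -2.9]
opening: 0.0349
grip_force: 85.0
```

```bash
python3 -c "
from h import *
go(.462,-.2165,.306,np.radians(91.6))
c,im,d,P=snap('scene','s2'); c,im2,d2,P2=snap('top','t2')
rect(P2,d2,.532,.254,.085,.054,.068)
rect(P2,d2,.462,-.2165,.09,.155,.175); rect(P2,d2,.574,-.213,.03,.07,.09)
cv2.imwrite('pics/s2b.png',im)
o=get_obs();print(o['grip_force'],np.abs(o['dq']).max())
"
```

```text
go [0.1, -0.06, 0.19] [-0.0006, 0.0009, 0.0009] t 23.5 pos [ 0.463  -0.2159  0.3079] yaw_y 91.65 q [-0.58 -0.14  1.97  0.    1.32 -2.18]
561 rect [532.9 254.6] [149.2  37.2] 15.4 z 0.0601
234 rect [ 418.9 -216. ] [58.7 36.7] 1.3 z 0.167
129 rect [ 573.8 -212.4] [35.8 37.2] 3.8 z 0.0811
85.01020431518555 0.007054209549464288
```

View pics/s2.png

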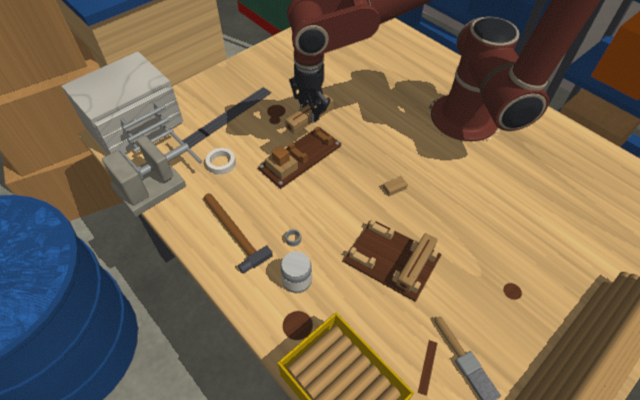

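The scene view shows the held blank at (305,115) above the cradle, the stop in its socket at (281,157), and B in its nest at (420,262). Everything is in place, so I hand in.

```bash
python3 -c "
from station import *
print(finish_job())"
```

```text
the job is handed in; nothing more can be done
None
```

The job is handed in at about 24 s on the robot's clock; the verdict itself was not shown. The end stop is home and released, and the lighter blank (farther from the jig, about 1 N) is back in its nest. The heavier one (about 3 N) is held level and still about 10 cm above the cradle, in line with it.

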